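# Hang a stamp tray on a locking cleat rack

## Robot

A 7-joint arm with a two-finger parallel gripper is mounted at the origin on a cart in front of the work surface, level with it; the furniture and walls round the work are solid. World frame = base frame: x ahead of the robot, y to its left, z up, the work surface at z = 0. Lengths are in mm, angles in rad, forces in N, time in s.
With the tool pointing down it reaches from about 400 to 900 mm from the base axis. Payload 5.5 kg.
Tool frame: the origin (TCP) lies at the centre of the arm's flange, where the gripper is bolted on; the fingertips stand 173 mm ahead of it and the grasp point (between the pads) lies 155 mm ahead of it; z points along the fingers, y is the line along which they close (so a half turn about z gives the same grasp; the last joint's range is limited). The gripper opens to 85 mm and grips with 20 to 120 N. Pads are 22 mm wide; open, the fingers measure 114 mm over their backs; the gripper's body (76 mm by 85 mm) begins 54 mm behind the grasp point. The pads swing forward as they close: fully open they stand 13 mm farther back than shut.
Start: joints at [1.463, 0.501, -0.427, 1.55, 0.221, 1.138, -0.21], TCP at [235.56, -605.811, 404.71] pointing down, gripper open.
Joint ranges: [-2.88, 2.88], [-0.31, 2.03], [-1.54, 1.56], [0.2, 2.42], [-1.41, 4.55], [0.19, 2.02], [-2.57, 2.57]. Speed limits (rad/s): [2.57, 2.57, 3.14, 3.14, 3.14, 3.14, 3.14].

## Interface

Orientations are given as a unit quaternion [w, x, y, z].
In Python, from cell import get_obs, cams, hand_in gives the robot as it stands. The module is installed in compiled form; this text tells all that it offers.
- The arm moves only by the tool send_rows, never from a script. Its argument "increments" is one flat list of numbers, 5 for each row, row after row: the closure, from -1 (fully open) to 1 (shut), then the shift along the tool's x, y, z in mm, then the turn about the tool's z in degrees. A call has 1 to 12 rows; each row is the pose to reach, as a shift and turn from the pose commanded when the call began, along the tool's axes at that moment; what a row does not reach only later rows make up. A row lasts 1/8 s, in which the tool goes at most 62.5 mm and 10.7 degrees, less where a joint would pass 70% of its speed; a pose out of reach is approached as far as the arm can. A call with a gripper value outside its range is refused whole. The fingers move at their own pace and stop on an object; "newtons" is the grip in N (left out, the last holds). Time passes only in rows, so rows that repeat a pose let the fingers close. It gives the time, the measured TCP pose, the force, the opening and the grip force at its end, in the units of the state.
- get_obs(): the state, without advancing time (a new reading comes with each control period).
- cams.snapshot(name): name is "scene" or "top" or "wrist"; returns (picture, depth): 384x512x3 uint8, blue, green, red; 384x512 float32, mm along the optical axis (not along the pixel's ray), 0 where there is no reading.
- cams.camera_info(name): a dict with "fx", "fy", "cx", "cy" (pixels), "dist_coeffs" ([k1, k2, p1, p2, k3] as OpenCV has them; the pictures are not rectified), "R" (3x3) and "t" (3): a world point X has camera coordinates R X + t. Camera axes: x right, y down, z forward; pixel columns grow to the right and rows downward; lengths in mm; the calibration is good to about 2 mm. A picture is of the moment at which its call begins: read the wrist's pose just before it. camera_info takes no time and is no camera call; for the wrist camera it gives the pose at the moment of the call.
- hand_in(): hands the job in; it is judged then, once.
The state is a dict: "time": time; "joint_positions": joint angles; "joint_vel": joint speeds; "joint_efforts": joint torques, N m; "position": TCP position; "tcp_rot": TCP orientation; "wrist_force": force on the tool from outside, world axes, zero at the start; "wrist_torque": the same for the moment, N m; "opening": finger opening in mm; "finger_force": force on a finger pad.
Only numpy, scipy, OpenCV 4.12 (cv2) and the standard library are available. Lean on these libraries where they do the work, as an engineer would, in place of code of your own. Each camera call takes 0.05 s, during which the arm holds its last target. There are 200 camera calls.

## Task

Hang the loaded stamp tray in the empty left-hand bay of the display rack, beside the tray that already hangs there: tilt its lower edge out towards you, lower the angled strip on its back behind the rack's cleat until it sits home, then swing the bottom in under the keeper so that the tray hangs upright, flat to the rack and locked. Go by feel and gently (the rack's plate may sit a little high or low, and it must not be struck or forced), spill nothing, leave the other things on the table where they are, and let go.

Things in the scene. Friction and masses are not known exactly. Their poses are not given: they have to be found in the camera images.
- bay (a point): Empty bay (left of two) of a fixed dark wood rack, 290 mm wide, 213 high, runners 90 mm to the front. Point on the face of its aluminium hanging plate, mid-bay, 153 mm above the table; x into the rack, y left, z up. Another tray hangs 136 mm to the right. The plate is clamped in slots with cleat and keeper anywhere from 14 mm below to 14 mm above middle height: not measured, to be felt or seen.
- cleat (a point): Cleat at the bay, at the plate's middle height (true height up to 14 mm off): a 5 mm flange along y leaning out 30 degrees from upright. Point: its lip (upper inner edge), 14 mm in front of the plate, 153 mm above the table; outer edge 4 mm further out. Its inner face slopes down to the plate 24 mm below the lip, making a V-groove with the plate. Axes as bay.
- keeper (a point): Keeper below the cleat, given for the plate's middle height (true height up to 14 mm off, moves with the cleat): a rigid steel tab standing out 12 mm from the plate, 80 mm wide (y), 6 mm thick. Point: middle of its front edge, at the underside, 83 mm below the lip. Axes as bay.
- tray_handle (a point): Wooden stamp tray on the table, 72 mm deep (x), 120 wide (y), back 118 high, other walls up to 50, 0.25 to 0.45 kg plus two stamps. Point: mid of the handle, 114 mm above the underside: an upright board across the tray's middle, 12 mm thick (y), 40 deep (x), from 36 mm below to 22 mm above the point; back wall's face 31 mm behind it. x to the tray's back, y left, z up.
- tray_strip (a point): Mid lower edge of the angled steel strip on the tray's back: 4 mm thick, 100 mm wide (y), sloping down and backward, 30 degrees off upright. From tray_handle: x +56.5, z -34.3 mm; the strip's rear corner is 3.5 mm further back and 2 mm higher. Hung home it is 3.5 mm in front of the plate, 18.3 mm below the lip, flat on the cleat's inner face. Tray axes.
- tray_rod (a point): Middle of the 8 mm steel rod, 100 mm wide (y), off the foot of the tray's back. From tray_handle: x +56, z -106 mm. Hung home it touches the plate, its centre 90 mm below the lip, 3 mm free under the keeper; so upright the tray cannot be dropped in (rod lands on keeper). With strip in groove and bottom tilted out 14 degrees or more the rod clears it; its weight then helps it in.
- stamp_flower_mid (a point): Loose block stamp in the left half of the tray, 46 x 30 mm, 34 mm high; point at its middle. Its top is over 70 mm below tray_handle.
- stamp_square_mid (a point): Loose block stamp in the right half of the tray, 36 x 36 mm, 48 mm high; point at its middle. Its top is 60 mm below tray_handle.
- ink_pad_0: Bystander: flat tin ink pad lying on the table, 62 x 89 mm.
- tape_roll_0: Bystander: roll of tape lying on the table, 104 mm across.
- scissors_0: Bystander: pair of scissors on the table, 199 mm long.
There are look-alikes about, which are no part of the job. What is shaped like the part that bears stamp_flower_mid but purple is not meant.

How it is judged (in metres and radians):
At the end, for the whole second after the job is handed in: The tray hangs in the left bay and has been let go: strip home behind the cleat, rod under the keeper and within about 3 mm of the plate, tray upright within 3 degrees, within 20 mm of the bay's middle sideways, both stamps still in it (x of tray_rod in the frame of bay above -0.0075 m and z of tray_rod in the frame of bay between -0.107 and -0.073 m and x of tray_strip in the frame of bay above -0.008 m and y of tray_handle in the frame of bay between -0.02 and 0.02 m and angle between tray_handle's own z axis and vertical below 0.05 rad and z of each of stamp_flower_mid, stamp_square_mid in the frame of tray_handle below -0.06 m and distance between each of stamp_flower_mid, stamp_square_mid and tray_handle below 0.11 m); the robot touches nothing.
It fails at once if the tray is forced or slammed against the rack (more than 70 N summed over their contacts, about what a 25 N push down into the groove makes) (contact force between tray and rack above 70 N).
It fails at once if the ink pad is pushed about (more than 20 mm) (distance of ink_pad_0 from where it was at the start of the episode above 0.02 m).
It fails at once if the tape roll is pushed about (more than 20 mm) (distance of tape_roll_0 from where it was at the start of the episode above 0.02 m).
It fails at once if the scissors are pushed about (more than 20 mm) (distance of scissors_0 from where it was at the start of the episode above 0.02 m).
It also fails if it takes over 72 s, if anything falls off the work surface, if the arm or the gripper's body presses on something with over 40 N, if the wrist force passes 120 N, or if a joint passes its speed limit or range.

## Working session

There is one attempt and no reset: what is moved stays moved. The work goes in short steps, Python scripts to look and compute and a tool call to move; the robot and the scene stay as the last step left them, time stands still between calls to the robot, and variables do not carry over. Pictures are saved under pics/ and viewed, at most 11 in all, crops included, and the job is handed in when it is done.

Besides the shell and the picture viewer there is one more tool, called in YAML: its name, and indented under it one key for each argument. send_rows: Moves the arm, as the interface text tells. Its arguments: {"type":"object","properties":{"increments":{"type":"array"},"newtons":{"type":"number"}},"required":["increments"]}

```bash
mkdir -p pics
cat > h.py <<'E'
import numpy as np, cv2
from cell import get_obs, cams, hand_in
def K(i): return np.array([[i['fx'],0,i['cx']],[0,i['fy'],i['cy']],[0,0,1.]])
def ray(i,px):
    p=cv2.undistortPoints(np.array(px,float).reshape(-1,1,2),K(i),np.array(i['dist_coeffs'],float)).reshape(-1,2)
    R=np.array(i['R']);t=np.array(i['t']).ravel()
    d=np.c_[p,np.ones(len(p))]@R
    return -R.T@t,d
def atz(i,px,z):
    c,d=ray(i,px); return c+d*((z-c[2])/d[:,2])[:,None]
def cloud(i,D):
    h,w=D.shape;v,u=np.mgrid[:h,:w]
    c,d=ray(i,np.c_[u.ravel(),v.ravel()])
    return (c+d*D.reshape(-1,1)).reshape(h,w,3)
def proj(i,X):
    return cv2.projectPoints(np.array(X,float).reshape(-1,3),cv2.Rodrigues(np.array(i['R'],float))[0],np.array(i['t'],float).reshape(3,1),K(i),np.array(i['dist_coeffs'],float))[0].reshape(-1,2)
def snap(n,f=None):
    i=cams.camera_info(n);p,D=cams.snapshot(n)
    if f: cv2.imwrite(f'pics/{f}.png',p)
    return i,p,D
E
python3 - <<'E'
from h import *
o=get_obs();print(o)
for n in ('scene','top'):
    i,p,D=snap(n,n+'0');np.savez(n+'0',p=p,D=D)
    print(n,-np.array(i['R']).T@np.array(i['t']).ravel(),np.round(i['R'],2).tolist(),i['fx'])
E
```

```text
{'time': 0.0, 'joint_positions': array([ 1.46320215,  0.50185646, -0.42679007,  1.55147713,  0.22080938,
        1.13828805, -0.21035337]), 'joint_vel': array([1.47719362e-03, 1.19449813e-03, 3.75090138e-06, 2.94810352e-04,
       1.05439633e-03, 3.05949344e-04, 3.11144735e-04]), 'joint_efforts': array([ 5.30359684e-04, -5.69519055e+01, -5.81597954e+00, -2.80934250e+01,
        1.06814801e-02,  1.20584539e-02,  8.50377432e-06]), 'position': array([ 235.34665055, -605.50709679,  403.6422256 ]), 'tcp_rot': array([-9.72831085e-04,  9.82861748e-01,  1.84341573e-01, -1.52535499e-04]), 'wrist_force': array([-1.4103271 , -0.27176371,  0.30263275]), 'wrist_torque': array([ 0.03707377,  0.02816019, -0.03555614]), 'finger_force': 0.0, 'opening': 85.3052430401437}
scene [-156.74473434  456.71257454  662.94325473] [[-0.61, -0.79, 0.01], [-0.44, 0.34, -0.83], [0.65, -0.51, -0.56]] 389.5828501956684
top [ 349.74457971  -54.68744631 1204.7531533 ] [[-0.02, -1.0, -0.0], [-0.99, 0.02, -0.11], [0.11, 0.0, -0.99]] 448.32660274979173
```

View pics/scene0.png

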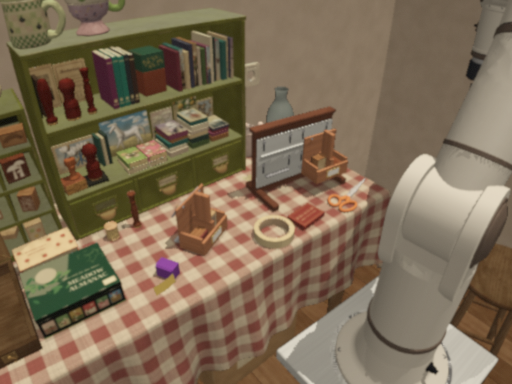

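View pics/top0.png

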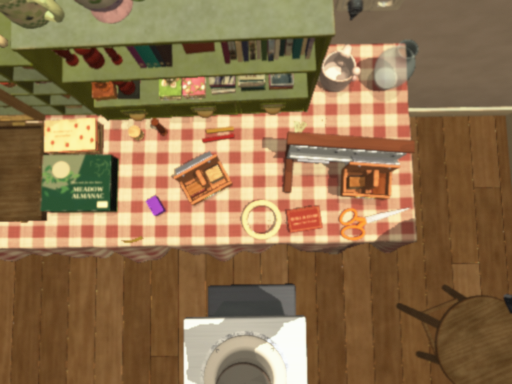

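Run:
```python
from h import *
s=np.load('scene0.npz');t=np.load('top0.npz')
a=cv2.resize(s['p'][100:215,240:360],None,fx=5,fy=5,interpolation=3)[:,:400*2]
b=cv2.resize(t['p'][140:215,160:245],None,fx=4,fy=4,interpolation=3)
c=cv2.resize(t['p'][125:215,265:420],None,fx=3,fy=3,interpolation=3)
cv2.imwrite('pics/c1.png',a);
W=np.zeros((600,800,3),np.uint8);W[:300,:340]=b;W[300:570,:465]=c
d=cv2.resize(s['p'][180:255,170:235],None,fx=5,fy=5,interpolation=3);W[:375,470:795]=d
cv2.imwrite('pics/c2.png',W)
ti=cams.camera_info('top');si=cams.camera_info('scene')
T=cloud(ti,t['D']);S=cloud(si,s['D'])
# tray: points in top, region, above 20
def reg(C,D,x0,x1,y0,y1,z0,z1):
    m=(D>0)&(C[...,0]>x0)&(C[...,0]<x1)&(C[...,1]>y0)&(C[...,1]<y1)&(C[...,2]>z0)&(C[...,2]<z1);return m
for n,px in (('tray',[203,178]),('rack',[350,150]),('rtray',[367,180])):
    print(n,T[px[1],px[0]])
np.savez('cl',T=T,S=S)
# plate: scene points of gray colour within image window
hsv=cv2.cvtColor(s['p'],cv2.COLOR_BGR2HSV)
m=np.zeros(hsv.shape[:2],bool);m[120:190,255:335]=1
m&=(hsv[...,1]<70)&(s['D']>0)
P=S[m];print(m.sum(),P.min(0),P.max(0),np.median(P,0))
# ransac plane vertical
rng=np.random.default_rng(0);best=0
for _ in range(500):
    q=P[rng.choice(len(P),2,False)];n=np.array([q[1,1]-q[0,1],-(q[1,0]-q[0,0])]);L=np.linalg.norm(n)
    if L<60: continue
    n/=L;k=abs((P[:,:2]-q[0,:2])@n)<2.5
    if k.sum()>best: best=k.sum();bk=k
Q=P[bk];c=Q.mean(0);v=np.linalg.svd((Q-c)[:,:2])[2];print('plate',best,c,'dir',v[0],'n',v[1],Q.min(0),Q.max(0))
# tray handle high points
for nm,C,D in (('T',T,t['D']),('S',S,s['D'])):
    k=reg(C,D,450,750,-60,250,80,170)
    c0=C[k];print(nm,k.sum(),c0.min(0),c0.max(0),np.median(c0,0)) if k.sum() else print(nm,0)
```

```text
tray [501.84282814  89.24846532 133.16686849]
rack [ 554.39168394 -258.75589041  180.59891915]
rtray [ 491.58342995 -309.75694942  118.02567768]
2650 [ 452.66495497 -834.57421613 -106.15981654] [ 907.37896478 -116.20274222  185.59047774] [ 558.2047609  -206.65438716  125.69637329]
plate 1925 [ 558.98234608 -212.2780747   117.09602784] dir [0.09071342 0.99587704] n [-0.99587704  0.09071342] [ 541.3808198  -387.39572264   24.52623353] [ 569.72517208 -116.20274222  185.59047774]
T 3858 [484.9020306  -59.71133536  80.12239727] [749.99839713 249.77159774 168.92978808] [702.85496657 113.07876073 127.40455008]
S 4322 [483.9675978  -59.8198507   80.00160327] [749.99439296 249.91619182 169.92790199] [698.31299256 108.06435376 124.46319432]
```

View pics/c1.png

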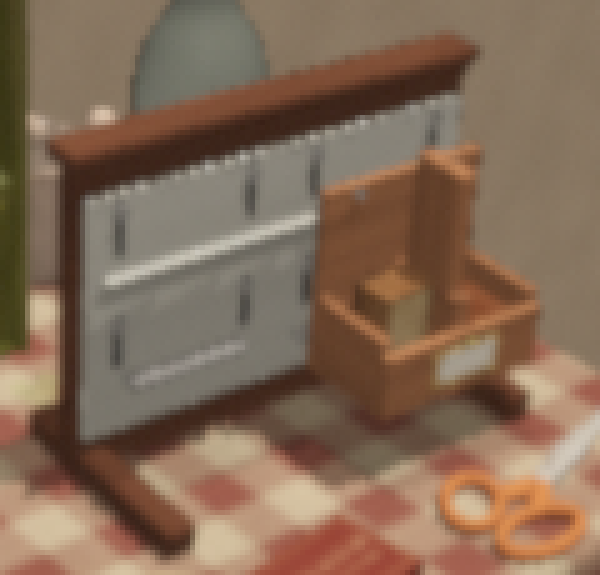

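View pics/c2.png

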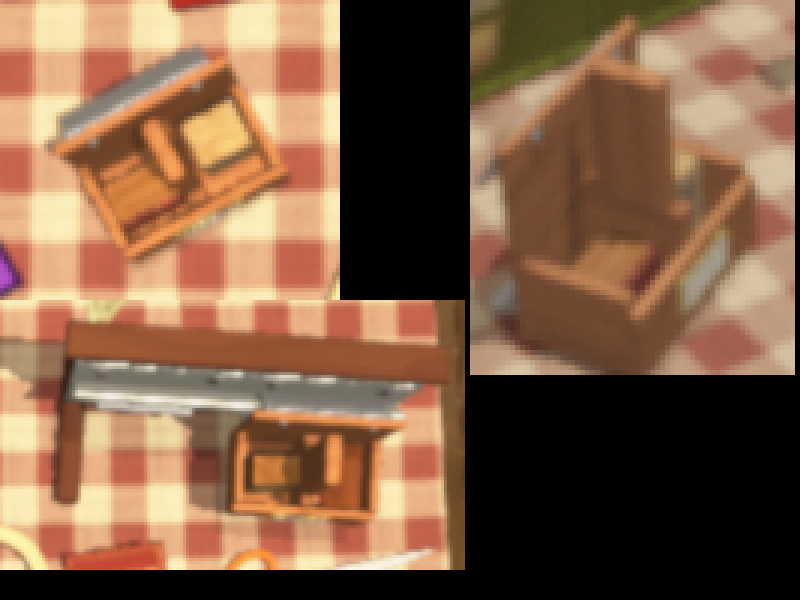

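Run:
```python
from h import *
s=np.load('scene0.npz');t=np.load('top0.npz');c=np.load('cl.npz');T,S=c['T'],c['S']
ti=cams.camera_info('top');si=cams.camera_info('scene')
for n,C in(('T',T),('S',S)):
  for nm,x,y in(('tray',502,89),('rtray',492,-310)):
    d=np.hypot(C[...,0]-x,C[...,1]-y)<70
    for z0 in((122,) if nm=='tray' else (150,170)):
      m=d&(C[...,2]>z0)&(C[...,2]<210)
      if nm=='rtray': m&=C[...,0]<525
      P=C[m]
      if len(P)>5:
        v,u=np.nonzero(m);L=np.linalg.svd((P-P.mean(0))[:,:2])[2][0]
        print(n,nm,z0,len(P),P.mean(0).round(1),P.min(0).round(),P.max(0).round(),'dir',np.degrees(np.arctan2(L[1],L[0])).round(1),'topz',np.percentile(P[:,2],[50,90,97]).round(1),'px',u.mean(),v.mean())
# tray back wall top edge: z 100..122
d=np.hypot(T[...,0]-502,T[...,1]-89)<110
m=d&(T[...,2]>108)&(T[...,2]<124);P=T[m];L=np.linalg.svd((P-P.mean(0))[:,:2])[2][0]
print('backwall',m.sum(),P.mean(0),np.degrees(np.arctan2(L[1],L[0])))
# floor check
print('table z',T[235,150],T[230,330],S[300,200])
# rack top beam
d=(T[...,2]>198)&(T[...,2]<230)&(T[...,1]<-60)&(T[...,0]<700)&(T[...,0]>480);P=T[d];r=cv2.minAreaRect(P[:,:2].astype(np.float32));print('beam',d.sum(),r,np.median(P[:,2]),cv2.boxPoints(r).round(1).tolist())
# cleat via scene: profile normal to the plane
n=np.array([0.99588,-0.0907,0]);p0=np.array([559,-212.3,117.1])
M=(abs((S-p0)@n)<60)&(S[...,1]<-100)&(S[...,1]>-260)&(s['D']>0)
dd=-((S-p0)@n)
l=np.array([0.0907,0.9959,0])
hsv=cv2.cvtColor(s['p'],cv2.COLOR_BGR2HSV)
for u in range(258,306,6):
  print(u,[(v,int(hsv[v,u,2]),round(float(dd[v,u]),0),round(float(S[v,u,2])),round(float((S[v,u]-p0)@l))) for v in range(138,164,1) if dd[v,u]>5])
```

```text
T tray 122 95 [506.   94.7 134.6] [485.  59. 122.] [562. 139. 143.] dir -165.1 topz [135.9 138.9 140.5] px 200.6421052631579 176.2842105263158
T rtray 150 277 [ 504.1 -321.7  167.6] [ 469. -376.  150.] [ 525. -269.  186.] dir -64.0 topz [164.  181.3 183.3] px 376.71119133574007 171.83393501805054
T rtray 170 103 [ 488.1 -315.   179.4] [ 469. -322.  170.] [ 509. -309.  186.] dir 176.6 topz [179.1 183.  184.6] px 375.43689320388347 177.90291262135923
S tray 122 113 [501.2  98.2 131. ] [484.  84. 122.] [521. 110. 137.] dir -150.5 topz [132.1 135.8 136.5] px 201.13274336283186 196.20353982300884
S rtray 150 217 [ 498.5 -312.3  164. ] [ 466. -375.  150.] [ 525. -258.  183.] dir 46.1 topz [162.  179.1 180.5] px 325.2304147465438 136.1336405529954
S rtray 170 58 [ 485.5 -312.8  177.2] [ 466. -321.  170.] [ 507. -306.  183.] dir 177.9 topz [178.  180.7 181.8] px 329.2068965517241 133.56896551724137
backwall 271 [534.68187746 111.33469495 115.87653381] -62.17305412800543
table z [369.36866038 250.20008585  -2.09924225] [ 373.9425661  -232.58138402   -1.30912474] [341.81747208 210.4111044   -3
[... 684 characters left out ...]
4, 110, 12.0, 129, 37), (155, 116, 6.0, 122, 33)]
282 [(149, 195, 14.0, 141, 19), (150, 184, 18.0, 140, 21), (151, 138, 17.0, 136, 20), (152, 110, 11.0, 129, 16), (153, 114, 9.0, 124, 14)]
288 [(147, 190, 15.0, 142, -1), (148, 184, 16.0, 139, -1), (149, 139, 17.0, 136, -1), (150, 110, 14.0, 131, -3), (151, 113, 11.0, 125, -6), (152, 126, 5.0, 118, -10)]
294 [(145, 191, 12.0, 140, -25), (146, 189, 16.0, 140, -22), (147, 143, 16.0, 136, -23), (148, 110, 13.0, 130, -25), (149, 112, 13.0, 127, -25), (150, 119, 8.0, 120, -30)]
300 [(144, 193, 17.0, 140, -43), (145, 147, 15.0, 136, -45), (146, 110, 10.0, 129, -49), (147, 108, 11.0, 126, -49), (148, 114, 6.0, 119, -54), (153, 108, 773.0, 663, 601)]
```

send_rows:
  increments: [-1,503,-556,0,-6.8,-1,503,-556,0,-6.8,-1,503,-556,0,-6.8,-1,503,-556,0,-6.8,-1,503,-556,0,-6.8,-1,503,-556,0,-6.8,-1,503,-556,0,-6.8,-1,503,-556,0,-6.8,-1,503,-556,0,-6.8,-1,503,-556,0,-6.8,-1,503,-556,0,-6.8,-1,503,-556,0,-6.8]

```text
time: 1.6
position: [503.3, 96.2, 404.6]
tcp_rot: [0.0, 0.97, 0.242, -0.0]
wrist_force: [1.1, -1.1, 0.6]
opening: 85.5
finger_force: 0.0
```

Run:
```python
from h import *
i,p,D=snap('wrist');C=cloud(i,D)
o=get_obs();print(o['position'],o['tcp_rot'])
cv2.imwrite('pics/w1.png',p)
m=(D>0)&(np.hypot(C[...,0]-503,C[...,1]-95)<80)&(C[...,2]>126)&(C[...,2]<145)
P=C[m];v,u=np.nonzero(m);print(m.sum(),P.mean(0),u.mean(),v.mean())
if len(P)>20:
    r=cv2.minAreaRect(P[:,:2].astype(np.float32));print(r)
m=(D>0)&(np.hypot(C[...,0]-503,C[...,1]-95)<110)&(C[...,2]>110)&(C[...,2]<122);P=C[m]
if len(P)>20: print(len(P),cv2.minAreaRect(P[:,:2].astype(np.float32)))
```

```text
[504.11575909 105.76436929 405.65080667] [-0.00321344  0.96902885  0.24691036  0.0028365 ]
711 [507.05374     96.69852251 135.2295191 ] 262.0492264416315 192.78902953586498
((505.51190185546875, 95.92677307128906), (40.65978240966797, 11.706872940063477), 28.172443389892578)
2211 ((532.9614868164062, 110.52815246582031), (27.6124210357666, 118.8497314453125), 26.879804611206055)
```

View pics/w1.png

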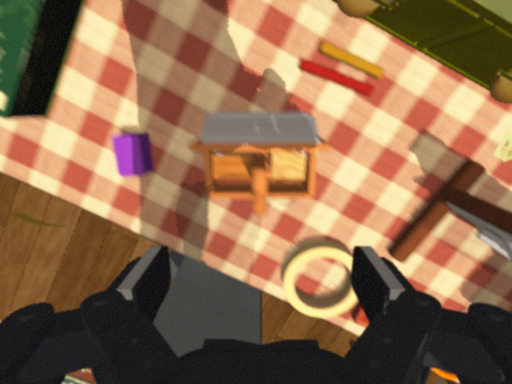

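send_rows:
  increments: [-1,-8,0,40,0,-1,-8,0,80,0,-1,-8,0,120,0,-1,-8,0,150,0,-1,-8,0,150,0,-1,-8,0,150,0]

```text
time: 2.4
position: [496.2, 91.1, 255.6]
tcp_rot: [-0.0, 0.97, 0.242, 0.0]
wrist_force: [0.6, 0.5, -0.3]
opening: 85.5
finger_force: 0.0
```

send_rows:
  increments: [1,0,0,0,0,1,0,0,0,0,1,0,0,0,0,1,0,0,0,0,1,0,0,0,0,1,0,0,0,0,1,0,0,0,0,1,0,0,0,0]
  newtons: 25

```text
time: 3.4
position: [496.0, 90.8, 255.0]
tcp_rot: [0.0, 0.97, 0.242, 0.0]
wrist_force: [0.3, -2.3, 5.6]
opening: 11.3
finger_force: 29.3
```

send_rows:
  increments: [1,0,0,-8,0,1,0,0,-20,0,1,0,0,-40,0,1,0,0,-65,0,1,0,0,-90,0,1,0,0,-115,0,1,0,0,-135,0,1,0,0,-145,0,1,0,0,-150,0,1,0,0,-150,0,1,0,0,-150,0]

```text
time: 4.78
position: [495.5, 90.8, 404.0]
tcp_rot: [-0.0, 0.97, 0.242, -0.001]
wrist_force: [0.5, -0.4, -4.3]
opening: 11.8
finger_force: 28.0
```

```bash
cat >> h.py <<'E'
def tilt(verbose=True):
    """tilt of the held tray from the wrist cloud: plane fit to strip/back wall not used; use fits in tool frame"""
    o=get_obs();i,p,D=snap('wrist');C=cloud(i,D)
    q=o['tcp_rot'];a=2*np.arctan2(q[2],q[1]);ex=np.array([np.cos(a),np.sin(a),0]);ey=np.array([-np.sin(a),np.cos(a),0])
    g=o['position']-[0,0,155]
    L=np.stack([(C-g)@ex,(C-g)@ey,(C-g)[...,2]],-1)
    return o,p,D,L
E
python3 - <<'E'
from h import *
o,p,D,L=tilt();cv2.imwrite('pics/w2.png',p);np.savez('w2',L=L,D=D,p=p)
print(o['wrist_force'],o['wrist_torque'],o['opening'])
i,p2,D2=snap('scene');S=cloud(i,D2);cv2.imwrite('pics/s2.png',cv2.resize(p2[60:290,130:350],None,fx=2.6,fy=2.6))
E
```

```text
[ 0.51732278 -0.44412156 -4.26404518] [0.00233059 0.09508154 0.05055715] 11.84196595719449
```

View pics/s2.png

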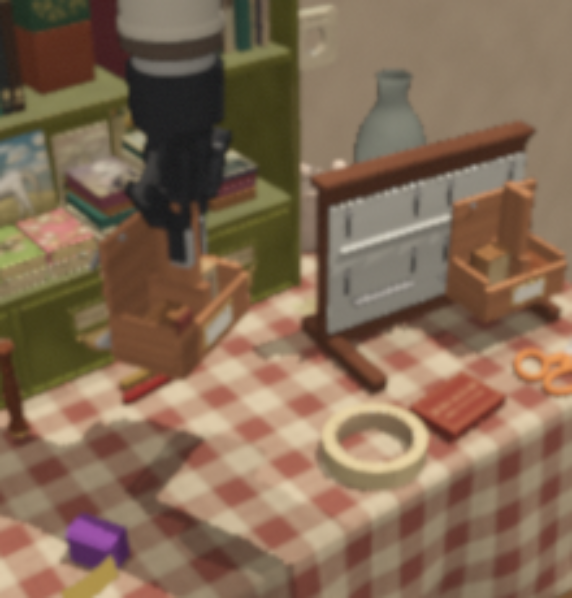

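View pics/w2.png

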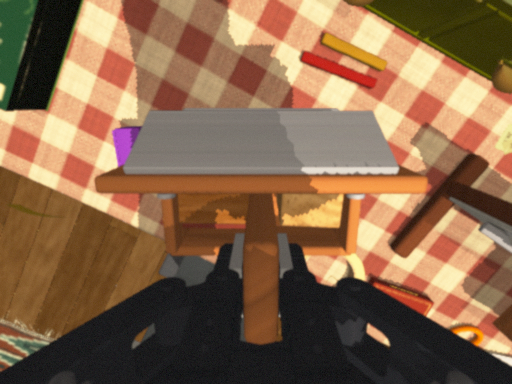

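```bash
cat >> h.py <<'E'
def stripfit(p,D,L):
    hsv=cv2.cvtColor(p,cv2.COLOR_BGR2HSV)
    m=(hsv[...,1]<60)&(D>0)&(L[...,0]>25)&(L[...,0]<100)&(abs(L[...,1])<52)&(abs(L[...,2])<90)
    m=cv2.erode(m.astype(np.uint8),np.ones((5,5)))>0
    Q=L[m];c=np.median(Q,0)
    for _ in range(5):
        n=np.linalg.svd(Q-c,full_matrices=False)[2][2];k=abs((Q-c)@n)<2.5;Q=Q[k];c=Q.mean(0)
    n*=np.sign(n[0])
    # upright strip: normal at (cos30,0,sin30) up-back; tilt + lowers it
    print('strip pts',len(Q),'n',n.round(3),'tilt',round(30-np.degrees(np.arctan2(n[2],n[0])),1),'x',Q[:,0].min().round(1),Q[:,0].max().round(1),'z',Q[:,2].min().round(1),Q[:,2].max().round(1))
    b=(hsv[...,1]>90)&(D>0)&(L[...,0]>25)&(L[...,0]<60)&(abs(L[...,1])<55)&(L[...,2]>-25)&(L[...,2]<60);B=L[b]
    if len(B): print('wall top pts',len(B),np.median(B,0).round(1))
    h=(hsv[...,1]>90)&(D>0)&(abs(L[...,0]+0)<45)&(abs(L[...,1])<10)&(L[...,2]>15)&(L[...,2]<60);H=L[h]
    if len(H): s=np.polyfit(H[:,0],H[:,2],1);print('handle top',len(H),'slope tilt',-np.degrees(np.arctan(s[0])).round(1),'x',np.percentile(H[:,0],[2,98]).round(1),'z',H[:,2].mean().round(1))
E
python3 - <<'E'
from h import *
d=np.load('w2.npz');stripfit(d['p'],d['D'],d['L'])
E
```

```text
strip pts 13147 n [ 0.863 -0.001  0.505] tilt -0.3 x 49.1 69.8 z -18.9 17.1
wall top pts 7934 [44.5  0.2 17.7]
handle top 4712 slope tilt 16.2 x [-6.2 44.3] z 32.6
```

send_rows:
  increments: [1,-8,10,-10,2,1,-25,32,-20,5,1,-47,60,-35,10,1,-70,90,-47,15,1,-95,120,-47,20,1,-118,150,-47,25,1,-140,178,-47,29,1,-155,198,-47,31.5,1,-164,209,-47,33,1,-167,213,-47,33.1,1,-167,213,-47,33.1,1,-167,213,-47,33.1]
  newtons: 20

```text
time: 6.38
position: [448.9, -174.4, 451.7]
tcp_rot: [-0.0, 0.999, -0.043, 0.0]
wrist_force: [0.1, -0.4, -3.7]
opening: 11.5
finger_force: 28.0
```

```bash
cat > chk.py <<'E'
from h import *
o,p,D,L=tilt();print(o['time'],o['position'].round(1),o['tcp_rot'].round(4),o['wrist_force'].round(1),o['wrist_torque'].round(3),o['opening'].round(1));stripfit(p,D,L)
E
python3 chk.py
python3 - <<'E'
from h import *
o,p,D,L=tilt();C=np.stack([L[...,0],L[...,1],L[...,2]+o['position'][2]-155],-1)
# beam/rack points in tool frame: x ahead, z world
m=(D>0)&(C[...,0]>70)&(C[...,0]<200)&(abs(C[...,1]-0)<60)&(C[...,2]>195)&(C[...,2]<225);P=C[m]
print(len(P));
for a in range(-60,61,20):
    q=P[abs(P[:,1]-a)<4]
    if len(q)>5: print(a,np.percentile(q[:,0],[1,5,50,99]).round(1),np.median(q[:,2]).round(1))
cv2.imwrite('pics/w3.png',p)
E
```

```text
8066
-60 [110.9 111.3 120.7 130.9] 212.9
-40 [111.1 111.4 120.6 131.1] 212.9
-20 [111.3 111.6 121.  131. ] 213.0
0 [ 70.  111.7 121.1 131.3] 213.0
20 [ 70.  111.7 120.7 131.2] 213.0
40 [111.5 111.9 121.2 131.1] 212.9
60 [111.5 112.  121.1 130.9] 213.1Traceback (most recent call last):
  File "chk.py", line 2, in <module>
    o,p,D,L=tilt();print(o['time'],o['position'].round(1),o['tcp_rot'].round(4),o['wrist_force'].round(1),o['wrist_torque'].round(3),o['opening'].round(1));stripfit(p,D,L)
                                                                                                                                     ^^^^^^^^^^^^^^^^^^
AttributeError: 'float' object has no attribute 'round'
```

View pics/w3.png

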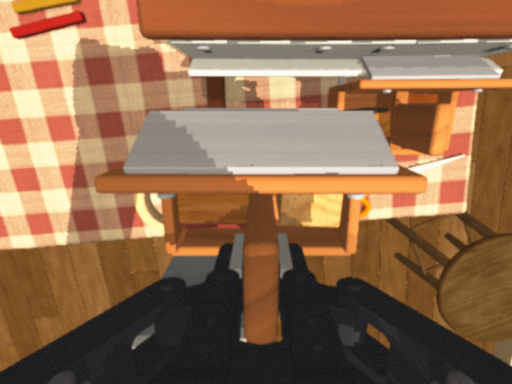

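```bash
sed -i "s/o\['opening'\].round(1)/round(o['opening'],1)/" chk.py; python3 chk.py
python3 - <<'E'
from h import *
o,p,D,L=tilt();L=L.copy();L[...,2]+=o['position'][2]-155
print('tcp',o['position'])
# cleat pixels rows 55-80
hsv=cv2.cvtColor(p,cv2.COLOR_BGR2HSV)
for u in (200,240,280,320,350,380,420,460,490):
    print(u,[(v,int(hsv[v,u,2]),*L[v,u].round(0).astype(int)) for v in range(40,84,3)])
r=[(u,*L[66,u].round(0).astype(int)) for u in list(range(184,200,3))+list(range(354,374,3))];print(r)
E
```

```text
6.475 [ 448.9 -174.6  451.8] [-1.000e-04  9.991e-01 -4.310e-02  0.000e+00] [-0.3  0.4 -3.8] [0.009 0.067 0.07 ] 11.3
strip pts 13284 n [ 0.863 -0.001  0.505] tilt -0.3 x 49.2 69.8 z -19.0 16.9
wall top pts 7848 [44.5  0.5 17.8]
handle top 4693 slope tilt 16.1 x [-6.1 44.4] z 32.5
tcp [ 448.81767357 -174.79141016  451.7393914 ]
200 [(40, 179, np.int64(116), np.int64(43), np.int64(181)), (43, 189, np.int64(114), np.int64(43), np.int64(182)), (46, 200, np.int64(113), np.int64(45), np.int64(175)), (49, 138, np.int64(111), np.int64(45), np.int64(173)), (52, 127, np.int64(114), np.int64(51), np.int64(141)), (55, 128, np.int64(114), np.int64(55), np.int64(123)), (58, 160, np.int64(112), np.int64(55), np.int64(122)), (61, 196, np.int64(109), np.int64(54), np.int64(127)), (64, 199, np.int64(105), np.int64(53), np.int64(133)), (67, 201, np.int64(102), np.int64(52), np.int64(138)), (70, 247, np.int64(100), np.int64(52), np.int64(142)), (73, 253, np.int64(97), np.int64(52), np.int64(143)), (76, 167, np.int64(106), np.int64(78), np.int64(1)), (79, 141, np.int64(103), np.int64(78), np.int64(1)), (
[... 6764 characters left out ...]
, np.int64(-178), np.int64(163))]
[(184, np.int64(118), np.int64(98), np.int64(0)), (187, np.int64(118), np.int64(94), np.int64(1)), (190, np.int64(103), np.int64(61), np.int64(137)), (193, np.int64(104), np.int64(59), np.int64(134)), (196, np.int64(104), np.int64(56), np.int64(135)), (199, np.int64(103), np.int64(54), np.int64(136)), (354, np.int64(103), np.int64(-80), np.int64(134)), (357, np.int64(103), np.int64(-82), np.int64(135)), (360, np.int64(103), np.int64(-84), np.int64(137)), (363, np.int64(103), np.int64(-87), np.int64(136)), (366, np.int64(102), np.int64(-87), np.int64(145)), (369, np.int64(102), np.int64(-89), np.int64(145)), (372, np.int64(102), np.int64(-91), np.int64(146))]
```

send_rows:
  increments: [1,12,0,0,0,1,26,0,0,0,1,36,0,0,0,1,40,0,0,0,1,43,0,-1,0,1,46,0,-3,0,1,49,0,-5.5,0,1,49,0,-5.5,0]

```text
time: 7.58
position: [497.4, -179.9, 457.5]
tcp_rot: [0.0, 0.999, -0.044, 0.0]
wrist_force: [-2.7, 0.8, -4.6]
opening: 11.4
finger_force: 27.9
```

```bash
python3 chk.py
```

```text
7.575 [ 497.4 -179.9  457.5] [ 1.00e-04  9.99e-01 -4.41e-02  1.00e-04] [-2.7  0.8 -4.6] [ 0.211  0.723 -0.062] 11.4
strip pts 10986 n [ 0.898 -0.002  0.44 ] tilt 3.9 x 49.4 67.1 z -22.7 13.0
wall top pts 7315 [45.   0.4 14.3]
handle top 4304 slope tilt 10.2 x [-5.2 32.3] z 33.2
```

send_rows:
  increments: [1,4,0,-2.3,0,1,9,0,-4.7,0,1,13,0,-6.6,0,1,18,0,-8.6,0,1,22,0,-10,0,1,27,0,-11.6,0,1,32,0,-12.8,0,1,35,0,-13.3,0,1,35,0,-13.3,0]

```text
time: 8.75
position: [532.6, -183.1, 470.5]
tcp_rot: [-0.0, 0.999, -0.044, 0.0]
wrist_force: [-1.6, 0.5, -3.7]
opening: 11.9
finger_force: 27.6
```

```bash
python3 chk.py
```

```text
8.75 [ 532.6 -183.1  470.5] [-0.00e+00  9.99e-01 -4.41e-02  4.00e-04] [-1.6  0.5 -3.7] [-0.04   0.553  0.008] 11.9
strip pts 4314 n [ 0.989 -0.002  0.149] tilt 21.4 x 48.1 54.5 z -38.1 -2.6
wall top pts 7166 [42.7  0.5 -0.2]
handle top 4025 slope tilt 18.9 x [ 1.3 37.4] z 29.4
```

send_rows:
  increments: [1,-5,0,0,0,1,-18,0,0,0,1,-35,0,0,0,1,-50,0,4,0,1,-58,0,15,0,1,-59,0,35,0,1,-59,0,58,0,1,-59,0,80,0,1,-59,0,98,0,1,-59,0,109,0,1,-59,0,112,0,1,-59,0,112,0]

```text
time: 10.3
position: [473.8, -177.8, 358.8]
tcp_rot: [0.0, 0.999, -0.044, 0.0]
wrist_force: [0.8, -0.2, -3.5]
opening: 11.5
finger_force: 27.4
```

```bash
python3 chk.py
python3 - <<'E'
from h import *
o,p,D,L=tilt();z0=o['position'][2]-155
hsv=cv2.cvtColor(p,cv2.COLOR_BGR2HSV)
for y in (-30,0,30):
    for lo,hi,nm in ((40,62,'strip'),(62,120,'rack')):
        m=(D>0)&(abs(L[...,1]-y)<2)&(L[...,0]>lo)&(L[...,0]<hi)&(L[...,2]>-90)&(hsv[...,1]<70)
        P=L[m];
        if len(P): P=P[np.argsort(P[:,2])];print(y,nm,[(round(float(a),1),round(float(c),1),round(float(c+z0))) for a,_,c in P[::max(1,len(P)//14)]])
cv2.imwrite('pics/w4.png',p)
E
```

```text
10.3 [ 473.8 -177.8  358.8] [ 0.00e+00  9.99e-01 -4.40e-02  3.00e-04] [ 0.8 -0.2 -3.5] [-0.045 -0.064 -0.035] 11.5
strip pts 210 n [ 1.    -0.003  0.005] tilt 29.7 x 87.6 88.3 z -69.4 -57.2
wall top pts 7147 [42.7  0.5 -0.1]
handle top 4012 slope tilt 18.8 x [ 1.7 37.3] z 29.4
-30 strip [(54.9, -41.9, 162), (54.4, -36.9, 167), (53.9, -32.9, 171), (53.4, -28.8, 175), (52.9, -25.1, 179), (52.4, -21.7, 182), (51.9, -18.4, 186), (51.5, -15.0, 189), (51.1, -12.1, 192), (50.7, -9.3, 195), (50.3, -6.4, 198), (49.6, -5.4, 199), (48.4, -4.9, 199), (48.9, -4.4, 200), (48.1, -2.0, 202)]
-30 rack [(88.0, -84.0, 120), (84.8, -79.8, 124), (88.0, -76.5, 128), (81.0, -74.0, 130), (79.1, -70.7, 133), (78.5, -68.2, 136), (76.8, -65.8, 138), (75.1, -63.6, 140), (70.6, -63.0, 141), (73.9, -62.0, 142), (72.8, -61.2, 143), (87.9, -49.3, 155), (87.7, -36.2, 168), (87.9, -24.1, 180), (85.9, 2.1, 206)]
0 strip [(55.0, -41.3, 163), (54.5, -36.7, 167), (54.0, -32.2, 172), (53.4, -28.6, 175), (53.0, -24.9, 179), (52.5, -21.6, 183), (52.0, -18.4, 186), (51.5, -15.6, 189), (51.4, -13.2, 191), (51.0, -10.1, 194), 
[... 312 characters left out ...]
0.9, 143), (88.0, -44.0, 160), (88.0, -33.5, 171), (88.0, -24.4, 180), (86.1, 1.6, 206)]
30 strip [(55.0, -41.6, 162), (54.4, -37.4, 167), (53.9, -33.0, 171), (53.9, -28.8, 175), (53.0, -24.9, 179), (52.9, -21.9, 182), (52.0, -18.2, 186), (51.5, -15.6, 188), (51.5, -12.6, 192), (51.0, -10.1, 194), (50.6, -7.5, 197), (50.4, -5.7, 198), (49.3, -5.0, 199), (49.3, -4.6, 199), (49.0, -4.1, 200)]
30 rack [(88.2, -86.1, 118), (84.2, -79.1, 125), (83.4, -76.3, 128), (81.6, -74.0, 130), (79.2, -70.9, 133), (78.6, -68.5, 136), (76.2, -65.4, 139), (70.6, -64.0, 140), (70.6, -63.0, 141), (72.3, -62.3, 142), (74.5, -61.6, 142), (87.9, -54.7, 149), (88.1, -39.3, 165), (87.9, -28.7, 175), (86.1, 0.5, 205)]
```

View pics/w4.png

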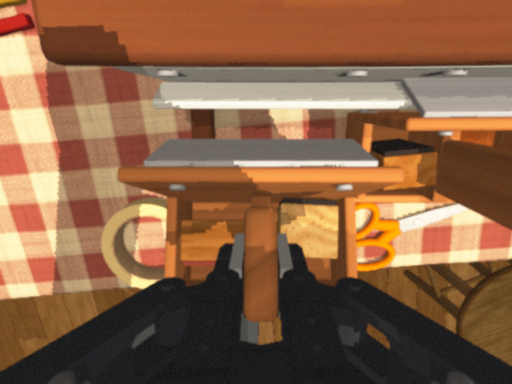

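send_rows:
  increments: [1,6,0,3,0,1,15,0,6,0,1,23,0,8,0,1,27,0,10,0,1,27,0,12,0,1,27,0,15,0,1,27,0,18,0,1,27,0,21,0,1,27,0,24,0,1,27,0,26,0,1,27,0,28,0,1,27,0,28,0]

```text
time: 11.9
position: [501.3, -180.3, 331.1]
tcp_rot: [0.0, 0.999, -0.044, 0.001]
wrist_force: [4.4, 1.1, -3.7]
opening: 11.7
finger_force: 27.7
```

```bash
cat > prof.py <<'E'
from h import *
o,p,D,L=tilt();z0=o['position'][2]-155
print(o['time'],o['position'].round(1),o['wrist_force'].round(1),o['wrist_torque'].round(3))
hsv=cv2.cvtColor(p,cv2.COLOR_BGR2HSV)
for y in (-20,20):
    m=(D>0)&(abs(L[...,1]-y)<1)&(L[...,0]>40)&(L[...,0]<100)&(L[...,2]>-90)&(hsv[...,1]<70)
    v,u=np.nonzero(m);k=np.argsort(v);P=L[m][k]
    print(y,[(round(float(a),1),round(float(c),1),round(float(c+z0))) for a,_,c in P[::max(1,len(P)//24)]])
E
python3 prof.py
```

```text
11.9 [ 501.3 -180.3  331.1] [ 4.4  1.1 -3.7] [-0.154 -1.153 -0.029]
-20 [(51.4, -9.6, 166), (51.3, -10.3, 166), (51.5, -8.8, 167), (51.2, -7.9, 168), (51.1, -8.7, 167), (50.8, -8.0, 168), (51.1, -6.0, 170), (50.9, -4.5, 172), (50.8, -5.2, 171), (50.7, -5.6, 171), (50.5, -4.5, 172), (50.4, -4.8, 171), (50.1, -4.1, 172), (50.1, -4.4, 172), (49.7, -4.0, 172), (49.6, -4.7, 171), (49.8, -3.6, 173), (49.1, -5.1, 171), (49.3, -3.8, 172), (49.5, -2.7, 173), (48.8, -4.3, 172), (48.8, -4.2, 172), (48.4, -4.4, 172), (48.6, -3.1, 173), (48.5, -3.5, 173)]
20 [(51.5, -9.2, 167), (51.4, -9.8, 166), (51.2, -10.6, 165), (51.0, -9.1, 167), (51.0, -9.5, 167), (51.1, -6.0, 170), (50.9, -7.2, 169), (50.8, -5.3, 171), (50.9, -4.7, 171), (50.8, -5.6, 171), (50.7, -3.6, 173), (50.6, -4.0, 172), (50.1, -4.7, 171), (50.0, -4.7, 171), (50.1, -4.3, 172), (49.6, -4.8, 171), (49.5, -5.4, 171), (49.3, -4.1, 172), (49.4, -3.4, 173), (48.9, -4.1, 172), (48.6, -5.3, 171), (48.5, -3.9, 172), (48.4, -4.3, 172), (48.4, -4.5, 172), (48.5, -1.5, 175)]
```

send_rows:
  increments: [1,1.5,0,0,0,1,2,0,1,0,1,2.5,0,2,0,1,3,0,3,0,1,3.5,0,4,0,1,3.5,0,4,0]

```text
time: 12.7
position: [503.9, -180.5, 326.3]
tcp_rot: [-0.0, 0.999, -0.044, 0.0]
wrist_force: [3.7, -0.8, -0.9]
opening: 11.9
finger_force: 27.9
```

send_rows:
  increments: [1,1,0,1,0,1,1.5,0,2,0,1,2,0,3,0,1,2,0,3,0]

```text
time: 13.2
position: [505.8, -180.7, 323.3]
tcp_rot: [-0.0, 0.999, -0.044, -0.0]
wrist_force: [2.4, -0.1, -2.9]
opening: 11.7
finger_force: 27.9
```

```bash
python3 chk.py
```

```text
13.2 [ 505.8 -180.7  323.3] [-1.00e-04  9.99e-01 -4.41e-02 -1.00e-04] [ 2.4 -0.1 -2.9] [-0.091 -0.68  -0.04 ] 11.7
strip pts 17 n [ 0.965 -0.    -0.262] tilt 45.2 x 39.2 39.7 z -0.6 1.4
wall top pts 12673 [55.8  0.2 43.5]
handle top 4009 slope tilt 18.0 x [ 1.4 37. ] z 29.6
```

send_rows:
  increments: [1,0,0,0.7,0,1,0,0,1.3,0,1,0,0,2,0,1,0,0,2,0]

```text
time: 13.75
position: [505.3, -180.5, 321.6]
tcp_rot: [0.0, 0.999, -0.044, -0.001]
wrist_force: [-2.3, 0.8, 5.2]
opening: 11.8
finger_force: 28.9
```

send_rows:
  increments: [1,-1,0,1.2,0,1,-2.3,0,3,0,1,-3.4,0,4.8,0,1,-4.7,0,6.8,0,1,-5.9,0,8.9,0,1,-5.9,0,8.9,0]

```text
time: 14.5
position: [499.6, -180.2, 312.2]
tcp_rot: [-0.0, 0.999, -0.044, -0.0]
wrist_force: [-3.0, 0.2, 2.5]
opening: 11.5
finger_force: 29.2
```

```bash
python3 chk.py
```

```text
14.5 [ 499.6 -180.2  312.2] [-1.00e-04  9.99e-01 -4.41e-02 -5.00e-04] [-3.   0.2  2.5] [ 0.081  0.343 -0.067] 11.5
strip pts 1615 n [ 0.373 -0.001  0.928] tilt -38.1 x 39.0 51.0 z 2.3 8.0
wall top pts 6351 [43.7  0.5  9. ]
handle top 4098 slope tilt 11.5 x [-3.9 33. ] z 32.1
```

send_rows:
  increments: [1,-1.1,0,2.2,0,1,-2.2,0,4.4,0,1,-3.1,0,6.6,0,1,-4.1,0,8.9,0,1,-4.1,0,8.9,0]

```text
time: 15.18
position: [495.9, -179.8, 303.5]
tcp_rot: [-0.0, 0.999, -0.044, 0.0]
wrist_force: [-1.6, 0.1, 2.5]
opening: 11.8
finger_force: 29.1
```

```bash
python3 chk.py
```

```text
15.175 [ 495.9 -179.8  303.5] [-1.00e-04  9.99e-01 -4.41e-02  0.00e+00] [-1.6  0.1  2.5] [ 0.038  0.233 -0.065] 11.8
strip pts 5566 n [ 0.873 -0.002  0.488] tilt 0.8 x 46.9 54.9 z -0.5 14.0
wall top pts 7178 [42.7  0.5 15. ]
handle top 4501 slope tilt 17.8 x [-6.2 43.9] z 31.9
```

send_rows:
  increments: [1,-0.5,0,1.2,0,1,-1,0,2.4,0,1,-1.3,0,3.4,0,1,-1.3,0,3.4,0]

```text
time: 15.72
position: [494.7, -179.7, 300.3]
tcp_rot: [-0.0, 0.999, -0.044, 0.0]
wrist_force: [-1.8, 0.6, 3.0]
opening: 12.1
finger_force: 29.2
```

```bash
python3 chk.py
python3 - <<'E'
from h import *
i,p,D=snap('scene');cv2.imwrite('pics/s5.png',cv2.resize(p[90:210,230:360],None,fx=4.6,fy=4.6,interpolation=3))
E
```

```text
15.725 [ 494.7 -179.7  300.3] [-0.00e+00  9.99e-01 -4.41e-02  2.00e-04] [-1.8  0.6  3. ] [-0.009  0.027 -0.049] 12.1
strip pts 6969 n [ 0.854 -0.002  0.52 ] tilt -1.3 x 46.5 56.3 z -0.5 16.3
wall top pts 7483 [42.2  0.8 17.1]
handle top 4844 slope tilt 20.4 x [-6.2 44.4] z 31.1
```

View pics/s5.png

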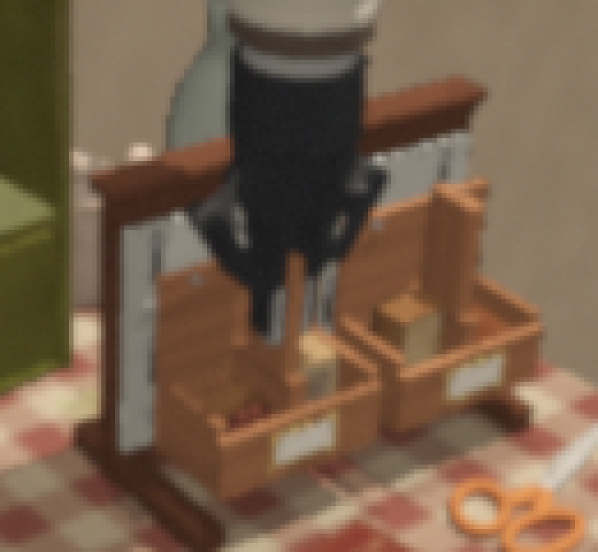

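send_rows:
  increments: [0.6,0,0,0,0,0.5,0,0,0,0,0.4,0,0,0,0,0.2,0,0,0,0,0,0,0,0,0,0,0,0,0,0]

```text
time: 16.58
position: [494.6, -179.7, 300.3]
tcp_rot: [0.0, 0.999, -0.044, 0.0]
wrist_force: [-0.3, 1.3, 0.9]
opening: 42.3
finger_force: 0.0
```

```bash
python3 chk.py
```

```text
16.575 [ 494.6 -179.7  300.3] [ 0.      0.999  -0.0441  0.    ] [-0.3  1.3  0.9] [0.014 0.059 0.025] 42.3
strip pts 7446 n [ 0.854 -0.002  0.52 ] tilt -1.4 x 46.3 56.5 z -1.1 16.2
wall top pts 7491 [41.9  0.5 16.8]
handle top 4809 slope tilt 21.8 x [-6.7 44.3] z 30.6
```

send_rows:
  increments: [0,0,0,-8,0,0,0,0,-25,0,0,0,0,-50,0,0,0,0,-80,0,0,0,0,-110,0,0,0,0,-130,0,0,-40,0,-140,0,0,-60,0,-140,0,0,-60,0,-140,0,0,-60,0,-140,0]

```text
time: 17.88
position: [435.4, -174.4, 441.3]
tcp_rot: [0.0, 0.999, -0.044, 0.001]
wrist_force: [-0.1, -0.2, 0.1]
opening: 42.7
finger_force: 0.0
```

Run:
```python
from h import *
o,p,D,L=tilt();L=L.copy();L[...,2]+=o['position'][2]-155
print(o['position'].round(1))
for y,nm in((0,'mine'),(-136,'other')):
    m=(D>0)&(abs(L[...,1]-y)<12)&(L[...,2]>172)&(L[...,2]<200)&(L[...,0]<200)&(L[...,0]>20)
    m2=m&(L[...,0]<115);P=L[m2]
    if len(P): print(nm,len(P),P.mean(0).round(1),np.percentile(P[:,0],[2,98]).round(1),'slope',np.degrees(np.polyfit(P[:,0],P[:,2],1)[0]).round(1),P[:,2].max().round(1))
    w=(D>0)&(abs(L[...,1]-y)<55)&(abs(L[...,1]-y)>15)&(L[...,2]>150)&(L[...,2]<168)&(L[...,0]>60);Q=L[w]
    if len(Q): print(' wall',len(Q),np.median(Q,0).round(1))
i,q,_=snap('scene');W=np.zeros((600,800,3),np.uint8);W[:552,:420]=cv2.resize(q[90:210,250:350],None,fx=4.2,fy=4.6,interpolation=3);W[:285,420:800]=cv2.resize(p,(380,285));cv2.imwrite('pics/f.png',W)
```

```text
[ 435.4 -174.4  441.3]
mine 877 [ 67.7   0.6 180.1] [48.8 85.9] slope -0.2 182.6
 wall 2747 [105.5  15.2 160. ]
other 1198 [  67.1 -133.7  179.1] [47.6 85.1] slope -0.1 182.8
 wall 2685 [ 105.6 -120.1  160. ]
```

View pics/f.png

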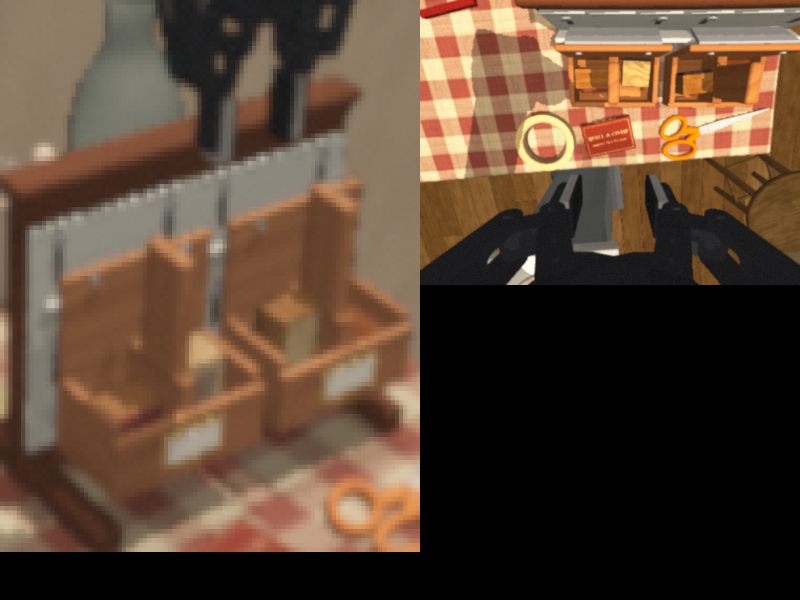

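Both trays hang side by side at the same height and upright (slope 0.2°, wall 160 mm, about 135 mm apart). The stamps are inside, the other things on the table are where they were, and the gripper is clear.

```bash
python3 -c "
from cell import hand_in;print(hand_in())"
```

```text
the job is handed in; nothing more can be done
None
```

The loaded stamp tray hangs upright in the left bay, level with its neighbour, with both stamps still in it and the gripper clear. The job is handed in at about 18 s, but no verdict came back. I inferred that the rod is locked under the keeper from the tray's final position and did not see it directly.

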